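# Fold the stay of the glass-sample case and let its lid down on a finger

### The arm

A 6-joint arm with a two-finger parallel gripper is mounted at the origin on a cart in front of the work surface, level with it; the furniture and walls round the work are solid. World frame = base frame: x ahead of the robot, y to its left, z up, the work surface at z = 0. Lengths are in m, angles in rad, forces in N, time in s.
With the tool pointing down it reaches from about 0.25 to 0.775 m from the base axis. Payload 4 kg.
Tool frame: the origin (TCP) lies at the very end of the fingers, on their centre line; the grasp point (between the pads) lies 19 mm behind it (robot.hold_point_z is the distance from the TCP to the grasp point, in m); z points along the fingers, y is the line along which they close (so a half turn about z gives the same grasp; the last joint's range is limited). The gripper opens to 94 mm and grips with 3 to 60 N. Pads are 16 mm wide; open, the fingers measure 119 mm over their backs; the gripper's body (75 mm by 177 mm) begins 78 mm behind the grasp point.
Start: joints at [-1.406, 0.087, 1.371, -0, 1.684, -0.103], TCP at [0.146, -0.53, 0.206] pointing down, gripper open.
Joint ranges: [-3.1, 3.1], [-0.76, 2.03], [0.27, 2.55], [-1.08, 4.22], [0.17, 2.65], [-2.57, 2.57]. Speed limits (rad/s): [2.79, 2.79, 3.14, 3.14, 3.14, 3.14].

### API

Orientations are given as [roll, pitch, yaw] about the fixed x, y, z axes, in that order (R = Rz(yaw) Ry(pitch) Rx(roll)).
In Python, from bench import robot gives the robot as it stands.
- The arm moves only by the tool carry_out, never from a script. Its argument "steps" is a list of rows, each a list of 3 entries, a list of its own where there are three numbers: the shift along the tool's x, y, z in m, then the turn about the tool's z in units of 10 degrees (1.0 is 10 degrees), then the closure, from -1 (fully open) to 1 (shut). In form: [[[tx, ty, tz], roll, jaw], ...]. A call has 1 to 10 rows; each row is the pose to reach, as a shift and turn from the pose commanded when the call began, along the tool's axes at that moment; what a row does not reach only later rows make up. A row lasts 1/8 s, in which the tool goes at most 62.5 mm and 10.7 degrees, less where a joint would pass 70% of its speed; a pose out of reach is approached as far as the arm can. A call with a gripper value outside its range is refused whole. The fingers move at their own pace and stop on an object; the grip force is fixed at half the most. Time passes only in rows, so rows that repeat a pose let the fingers close. It gives the time, the measured TCP pose, the force, the opening and the grip force at its end, in the units of the state.
- robot.get_obs(): the state, without advancing time (a new reading comes with each control period).
- robot.snapshot(name): name is "scene" or "top" or "wrist"; returns a dict with "image" (400x640x3 uint8, red, green, blue), "z_map" (400x640 float32, m along the optical axis (not along the pixel's ray), 0 where there is no reading), "mtx" (3x3 intrinsics, pixels), "D" ([k1, k2, p1, p2, k3] as OpenCV has them; the pictures are not rectified), "R" (3x3) and "t" (3): a world point X has camera coordinates R X + t. Camera axes: x right, y down, z forward; pixel columns grow to the right and rows downward; lengths in m; the calibration is good to about 2 mm. A picture is of the moment at which its call begins.
- robot.close_job(): hands the job in; it is judged then, once.
The state is a dict: "time": time; "joint_positions": joint angles; "qvel": joint speeds; "joint_torque": joint torques, N m; "tool_pos": TCP position; "ee_rot": TCP orientation; "wrist_force": force on the tool from outside, world axes, zero at the start; "wrist_torque": the same for the moment, N m; "width": finger opening in m; "finger_force": force on a finger pad.
Only numpy, scipy, OpenCV 4.12 (cv2) and the standard library are available. Lean on these libraries where they do the work, as an engineer would, in place of code of your own. Each camera call takes 0.05 s, during which the arm holds its last target. There are 200 camera calls.

### The job

The plywood case of glass samples stands open, its lid leaning on a swinging metal stay. Push the stay over to its free side with your fingers so that it folds down, catch the lid on a finger as it comes down, and lower it on the finger until it is fully shut, without letting it slam. Only push and support: do not pinch the lid, do not raise it higher than it stands, leave everything else on the bench where it is, and finish with the hand clear.

Things in the scene. Friction and masses are not known exactly. Their poses are not given: they have to be found in the camera images.
- case: Fixed plywood case, 120 (x) x 200 (y) x 90 mm high, upright glass panes inside. Origin: centre of its underside on the bench. x axis: from the front wall (x = -60 mm, on the robot's side) to the hinged back (x = +60 mm); y axis: along the front, to the left seen from the robot; z up.
- lid_hinge (a point): Middle of the lid's hinge line, at x = +60, y = 0, z = 90 mm of the case; the line runs along y. The lid, plywood with a clear window, is 12 mm thick, 210 mm wide (y = -105 to +105) and reaches 160 mm from the hinge, so that shut it overhangs the front wall by 40 mm; the overhang stays free underneath, so a finger can carry it there until it is shut.
- lid (a joint): Lid angle in rad: 0 = shut, lying on the rim; starts at 0.45, propped by the stay. It weighs 0.28 to 0.47 kg, its hinge is lightly damped and it falls shut in 0.2 to 0.3 s if unsupported; about 2 N upward at its free edge carries it.
- lid_edge (a point): Middle of the lower corner of the lid's free front edge, 160 mm from the hinge line on the lid's underside; moves with the lid. Shut, it is 90 mm above the bench; propped, about 160 mm.
- stay (a joint): Angle of the stay in rad: 0 = upright at its stop, under the lid; grows as it swings sideways to the case's +y side, parallel to the front wall; 1.5 = folded down along the wall, at its lower stop. It cannot swing to -y. It turns freely: 1 to 3 N sideways moves it; it still carries the lid by friction up to about 0.3 rad, then slips out and falls by itself once unloaded.
- stay_top (a point): Centre of the 10 mm rubber ball on the stay's upper end, touching the lid's underside. The stay is a flat steel bar, 6 mm (x) x 10 mm (y), 106 mm from pivot to ball centre. The propped lid's edge is about 16 mm farther to the front than the stay.
- stay_pivot (a point): The stay's pivot, outside the front wall, at x = -68, y = -70, z = 40 mm of the case. Folded, the stay runs from here towards +y, 35 to 60 mm above the bench.
- marker: Bystander: marker pen, 14 x 136 x 14 mm, lying on the bench; origin at its underside.
- setting_block: Bystander: beech block, 32 x 60 x 22 mm; origin at its underside.
- eraser: Bystander: eraser, 19 x 42 x 12 mm; origin at its underside.
- solder_reel: Bystander: reel of solder wire, 60 mm across, 30 mm high; origin at its underside.
- oilstone: Bystander: sharpening stone in its block, 40 x 112 x 14 mm; origin at its underside.
- cutting_oil: Bystander: small bottle, 42 x 40 x 96 mm; origin at its underside.

How it is judged:
On the way, in this order (a step that is already met when the one before it is completed fails the run):
1. the stay is pushed over and the lid, still raised, rests on the fingers or hand (value of joint stay above 0.7 rad and value of joint lid above 0.12 rad and contact force between any of the fingers, the arm and lid above 0.3 N), for 0.2 s.
2. the lid is lowered shut (value of joint lid below 0.02 rad), for 0.1 s.
At the end, for the whole second after the job is handed in: The lid is shut (within 0.02 rad, about 3 mm at its edge) and at rest, the stay is folded down (more than 1.3 rad), and the hand is clear (value of joint lid below 0.02 rad and velocity of joint lid between -0.05 and 0.05 rad/s and value of joint stay above 1.3 rad); the robot touches nothing.
It fails at once if the lid slams: it comes down faster than 1.4 rad/s within the last 0.12 rad (19 mm at its edge) (value of joint lid below 0.12 rad and velocity of joint lid below -1.4 rad/s).
It fails at once if the lid is raised higher than it was propped (above 0.55 rad) (value of joint lid above 0.55 rad).
It fails at once if the lid is pinched between the fingers (pressed on its top and its underside at once) (contact force between the fingers and lid_c0 above 0.5 N and contact force between the fingers and lid_c1 above 0.5 N).
It fails at once if a thing standing about is displaced by more than 20 mm (distance of any of marker, setting_block, eraser, solder_reel, oilstone, cutting_oil from where it was at the start of the episode above 0.02 m).
It also fails if it takes over 43 s, if anything falls off the work surface, if the arm or the gripper's body presses on something with over 40 N, if the wrist force passes 120 N, or if a joint passes its speed limit or range.

## Working session

There is one attempt and no reset: what is moved stays moved. The work goes in short steps, Python scripts to look and compute and a tool call to move; the robot and the scene stay as the last step left them, time stands still between calls to the robot, and variables do not carry over. Pictures are saved under pics/ and viewed, at most 10 in all, crops included, and the job is handed in when it is done.

Besides the shell and the picture viewer there is one more tool, called after ">>>" by a JSON object that holds its "fn" and its "kwargs", one argument or row to a line. carry_out: Moves the arm, as the interface text tells. Its arguments: {"type":"object","properties":{"steps":{"type":"array","items":{"type":"array"}}},"required":["steps"]}

```bash
mkdir -p pics; cat > h.py <<'E'
import numpy as np, cv2
from bench import robot
def snap(n,f):
    s=robot.snapshot(n); cv2.imwrite(f'pics/{f}.png',s['image'][:,:,::-1]); np.savez(f'pics/{f}.npz',**s); return s
def pt(s,u,v,r=1):
    z=s['z_map'][v-r:v+r+1,u-r:u+r+1]; z=np.median(z[z>0])
    n=cv2.undistortPoints(np.array([[[u,v]]],float),s['mtx'],s['D'])[0,0]
    return s['R'].T@(np.array([n[0]*z,n[1]*z,z])-s['t'])
def load(f): return dict(np.load(f'pics/{f}.npz'))
E
python3 - <<'E'
from h import *
a=snap('scene','scene0'); b=snap('top','top0')
cv2.imwrite('pics/both.png',cv2.resize(np.vstack([a['image'],b['image']])[:,:,::-1],(480,600)))
o=robot.get_obs(); print(o)
for s in (a,b): print(-s['R'].T@s['t'])
E
```

```text
{'time': 0.1, 'joint_positions': array([-1.40611211e+00,  8.78860446e-02,  1.37203524e+00, -3.72774130e-05,
        1.68359105e+00, -1.03077629e-01]), 'qvel': array([ 0.00164761, -0.00130187, -0.00355105,  0.00070597, -0.00013685,
        0.00089163]), 'joint_torque': array([ 1.96187983e-03, -3.41255200e+01, -3.03300333e+01,  7.19825272e-02,
        3.05062300e-02, -9.64514425e-05]), 'tool_pos': array([ 0.14543314, -0.5299378 ,  0.20445294]), 'ee_rot': array([-3.13967935e+00, -1.60673723e-04,  2.67757529e-01]), 'wrist_force': array([-0.53315582,  0.2514572 ,  0.13140002]), 'wrist_torque': array([ 0.00739625, -0.01230027, -0.01127644]), 'finger_force': 0.0, 'width': 0.09390901277636249}
[-0.03337517  1.05559908  0.75629328]
[0.48403886 0.01927847 1.50596308]
```

View pics/scene0.png

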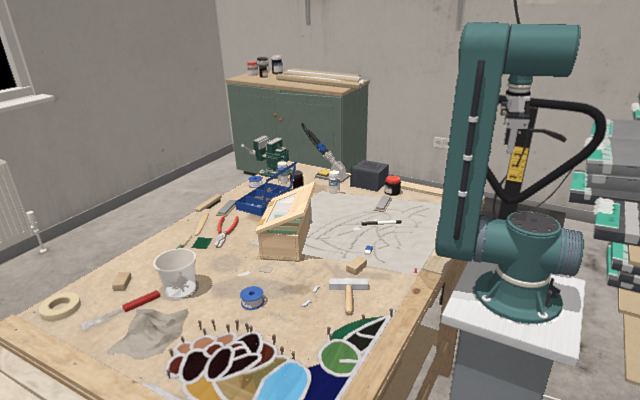

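View pics/top0.png

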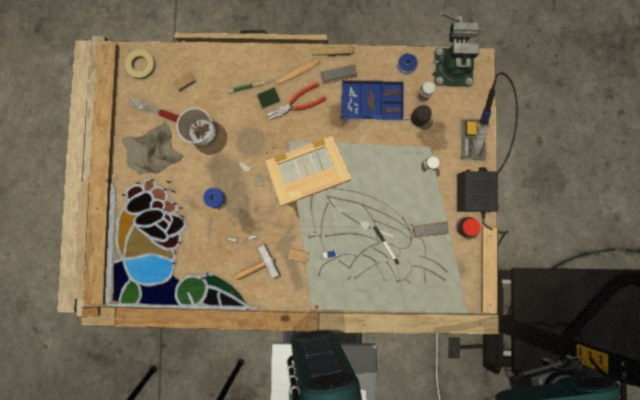

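The scene view shows the case at (285,222) with its lid up. In the top view the lid spans about (266–352, 137–204), with the block at (298,256), the eraser at (329,254) and the marker at (385,243) in front of it. I'll enlarge the top view for the corners.

```bash
python3 - <<'E'
from h import *
b=load('top0'); a=load('scene0')
c=cv2.resize(b['image'][125:275,255:405],(600,600),interpolation=cv2.INTER_CUBIC)
cv2.imwrite('pics/c1.png',c[:,:,::-1])
c=cv2.resize(a['image'][170:270,245:345],(600,600),interpolation=cv2.INTER_CUBIC)
cv2.imwrite('pics/c2.png',c[:,:,::-1])
# points in case region
z=b['z_map']; v,u=np.mgrid[120:215,255:365]; 
n=cv2.undistortPoints(np.stack([u,v],-1).reshape(-1,1,2).astype(float),b['mtx'],b['D'])[:,0]
zz=z[120:215,255:365].ravel(); P=(np.c_[n*zz[:,None],zz]-b['t'])@b['R']
np.save('pics/P.npy',P.reshape(95,110,3))
m=(P[:,2]>.07)&(zz>0)
r=cv2.minAreaRect((P[m][:,:2]*1000).astype(np.float32)); print(r, cv2.boxPoints(r))
for uv in [(278,200),(347,176),(270,160),(337,142),(298,256),(329,254),(385,243),(300,195),(325,187)]: print(uv,pt(b,*uv).round(3))
E
```

```text
((666.7091064453125, 60.74943542480469), (149.6480712890625, 210.22317504882812), 21.858440399169922) [[558.1298   130.4461  ]
 [636.399    -64.66341 ]
 [775.2884    -8.947235]
 [697.0192   186.16228 ]]
(278, 200) [0.577 0.137 0.157]
(347, 176) [ 0.646 -0.052  0.168]
(270, 160) [0.696 0.168 0.105]
(337, 142) [ 0.773 -0.029  0.003]
(298, 256) [0.417 0.084 0.024]
(329, 254) [ 0.425 -0.009  0.014]
(385, 243) [ 0.461 -0.18   0.012]
(300, 195) [0.591 0.076 0.168]
(325, 187) [0.614 0.008 0.168]
```

View pics/c1.png

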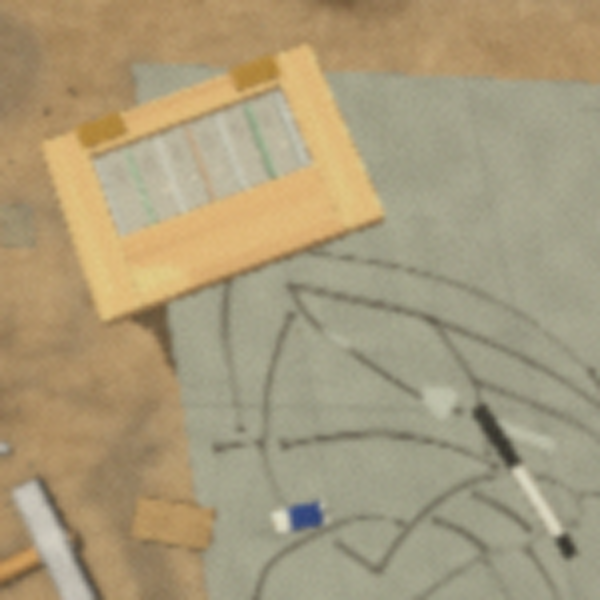

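View pics/c2.png

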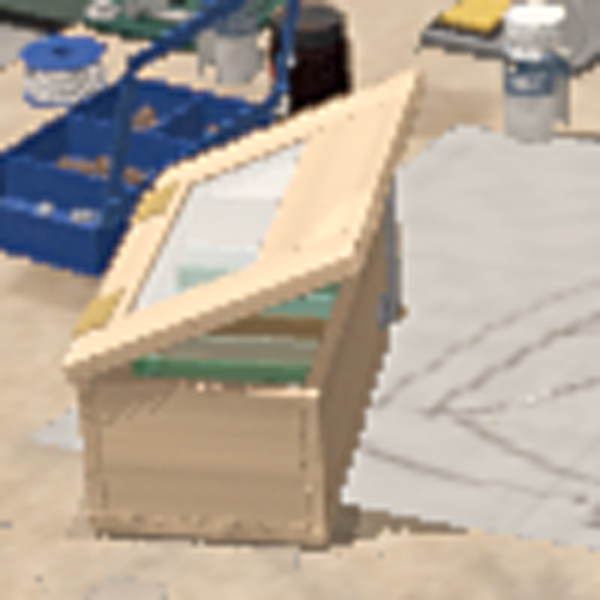

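Case pose from the top depth: yaw is about 0.38 rad and the origin about (0.675, 0.064). The stay (grey-blue, about (390,260) in crop 2) sits at the front right end of the case. The tool points down and only turns about its own z, so I need the gripper's shape and what the arm does at its reach limit.

>>> {"fn": "carry_out", "kwargs": {
  "steps": [
    [[0.05,0,-0.05],0,1],
    [[0.1,-0.03,-0.1],0,1],
    [[0.13,-0.08,-0.15],0,1],
    [[0.15,-0.12,-0.2],0,1],
    [[0.15,-0.15,-0.2],0,1]
  ]
}}

```text
time: 0.72
tool_pos: [0.2511, -0.345, 0.4068]
ee_rot: [3.141, -0.0, 0.268]
wrist_force: [1.2, 0.3, 1.2]
width: 0.0474
finger_force: 0.0
```

```bash
python3 - <<'E'
from h import *
a=snap('scene','s1'); w=snap('wrist','w1')
o=robot.get_obs(); print(o['time'],o['tool_pos'],o['ee_rot'],o['joint_positions'],o['wrist_force'])
p=a['R']@o['tool_pos']+a['t']; q=cv2.projectPoints(o['tool_pos'][None],cv2.Rodrigues(a['R'])[0],a['t'],a['mtx'],a['D'])[0].ravel(); print(q)
u,v=q.astype(int); u=min(max(u,60),579); v=min(max(v,70),349)
c=cv2.resize(a['image'][v-70:v+30,u-60:u+60],(480,400),interpolation=cv2.INTER_CUBIC)
d=cv2.resize(w['image'],(640,400))[:, :]
o=np.zeros((400,800,3),np.uint8); o[:,:400]=c[:,40:440]; o[:250,400:]=cv2.resize(d,(400,250)); cv2.imwrite('pics/c3.png',o[:,:,::-1])
E
```

```text
0.825 [ 0.2509652  -0.34283919  0.411688  ] [ 3.13117585e+00 -3.12394963e-03  2.71803065e-01] [-1.07310591e+00 -1.45285817e-01  1.18680430e+00  8.19014792e-04
  2.08922219e+00  2.26313314e-01] [-0.05898346 -0.48574426  1.0587222 ]
[470.95777279  97.64012122]
```

View pics/c3.png

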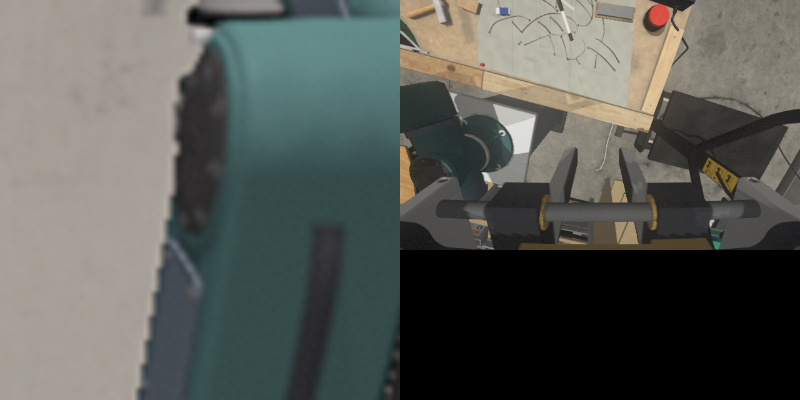

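The wrist view shows two plain plate fingers at about (565,175) and (630,175). A vertical finger can't reach the stay under the lid, so I'll see what the arm does beyond its tool-down reach, in free air.

>>> {"fn": "carry_out", "kwargs": {
  "steps": [
    [[0.06,0.006,0],0,1],
    [[0.12,0.012,0],0,1],
    [[0.18,0.018,0],0,1],
    [[0.24,0.024,0],0,1],
    [[0.3,0.03,0],0,1],
    [[0.36,0.036,0],0,1],
    [[0.42,0.042,0],0,1],
    [[0.48,0.048,0],0,1],
    [[0.54,0.054,0],0,1],
    [[0.6,0.06,0],0,1]
  ]
}}

```text
time: 2.08
tool_pos: [0.736, -0.23, 0.3518]
ee_rot: [3.117, -0.038, 0.268]
wrist_force: [-1.2, 0.1, 0.5]
width: 0.0006
finger_force: 0.0
```

```bash
python3 - <<'E'
from bench import robot
o=robot.get_obs(); print(o['time'],o['tool_pos'],o['ee_rot'],o['joint_positions'],o['qvel'])
print([x for x in dir(robot) if x[0]!='_'])
E
```

```text
2.075 [ 0.7360104  -0.23004516  0.35184497] [ 3.11674608 -0.03781886  0.26780658] [-0.37772227  0.68887212  0.27378738  0.0034236   2.13377581  0.92762997] [ 0.17581102  0.12861544  0.00071714 -0.00123196 -0.19120367  0.18244046]
['IKError', 'close_job', 'get_obs', 'hold_point_z', 'snapshot']
```

>>> {"fn": "carry_out", "kwargs": {
  "steps": [
    [[0.2,0,-0.1],0,1],
    [[0.4,0,-0.2],0,1],
    [[0.6,0,-0.3],0,1],
    [[0.6,0,-0.3],0,1]
  ]
}}

```text
time: 2.58
tool_pos: [0.7773, -0.1431, 0.3492]
ee_rot: [3.096, -0.081, 0.27]
wrist_force: [-0.3, 0.2, -0.8]
width: 0.0007
finger_force: 0.0
```

```bash
python3 - <<'E'
from bench import robot
o=robot.get_obs(); print(o['time'],o['tool_pos'],o['ee_rot'],o['joint_positions'],o['qvel'])
E
```

```text
2.575 [ 0.77728119 -0.14312222  0.34917156] [ 3.09620581 -0.08065192  0.26977673] [-2.54205036e-01  6.93888302e-01  2.73850154e-01  1.12723089e-03
  2.08133764e+00  1.04924248e+00] [ 0.19159481  0.0349714   0.00109758 -0.01075502 -0.0392944   0.18768728]
```

>>> {"fn": "carry_out", "kwargs": {
  "steps": [
    [[0.5,0.25,0],0,1],
    [[0.5,0.25,0],0,1],
    [[0.5,0.25,0],0,1],
    [[0.5,0.25,0],0,1]
  ]
}}

```text
time: 3.08
tool_pos: [0.8435, -0.1598, 0.2706]
ee_rot: [3.076, -0.123, 0.271]
wrist_force: [-0.1, -0.8, 0.3]
width: 0.0005
finger_force: 0.0
```

```bash
python3 - <<'E'
from bench import robot
o=robot.get_obs(); print(o['time'],o['tool_pos'],o['ee_rot'],o['joint_positions'],o['qvel'])
E
```

```text
3.075 [ 0.8434622  -0.15977323  0.27064595] [ 3.07553426 -0.12303116  0.27143023] [-0.25501097  0.79589987  0.27512653  0.00476092  1.9310684   1.05041497] [ 0.00044093  0.1577584  -0.00765242  0.00175079 -0.18068956 -0.00061269]
```

The arm gives way at its limit by leaning the fingers forward, about 0.012 rad per row, and the lean is kept. About 0.7 rad lets a finger reach under the lid. I'll swing to the case's azimuth and build the lean there.

>>> {"fn": "carry_out", "kwargs": {
  "steps": [
    [[0.012,-0.059,-0.004],-0.1,1],
    [[0.024,-0.118,-0.008],-0.2,1],
    [[0.036,-0.177,-0.012],-0.3,1],
    [[0.048,-0.236,-0.016],-0.4,1],
    [[0.06,-0.295,-0.02],-0.5,1],
    [[0.072,-0.354,-0.024],-0.6,1],
    [[0.084,-0.413,-0.028],-0.65,1],
    [[0.096,-0.472,-0.032],-0.65,1],
    [[0.108,-0.531,-0.036],-0.65,1],
    [[0.12,-0.59,-0.04],-0.65,1]
  ]
}}

```text
time: 4.32
tool_pos: [0.7624, 0.4073, 0.263]
ee_rot: [3.064, -0.152, 0.39]
wrist_force: [-0.1, 0.7, 0.5]
width: 0.0004
finger_force: 0.0
```

```bash
cat > st.py <<'E'
from bench import robot
import numpy as np
from scipy.spatial.transform import Rotation as Ro
o=robot.get_obs(); R=Ro.from_euler('xyz',o['ee_rot']).as_matrix(); np.set_printoptions(precision=4,suppress=True)
C=np.array([.6752,.0642,0]); c,s=np.cos(.3815),np.sin(.3815); W=np.array([[c,-s,0],[s,c,0],[0,0,1]])
print(o['time'],'tcp',o['tool_pos'],'F',o['wrist_force'],'q',o['joint_positions'])
z=R[:,2]; print('tilt',np.arccos(-z[2]),'az',np.arctan2(z[1],z[0]),'xaz',np.arctan2(R[1,0],R[0,0]))
print('case tcp mm',W.T@(o['tool_pos']-C)*1000); M=R.T@W
print('R case cols(tool x,y,z in case)\n',M.T)
def go(x,y,zz): return R.T@(W@(np.array([x,y,zz])/1000)+C-o['tool_pos'])
E
python3 st.py
```

```text
4.325 tcp [0.7624 0.4073 0.263 ] F [-0.1202  0.6933  0.5206] q [ 0.4608  0.808   0.2742 -0.0933  1.912   1.61  ]
tilt 0.17023216975478736 az -0.08382734901665954 xaz 0.3897532207106822
case tcp mm [208.6492 285.9703 262.9617]
R case cols(tool x,y,z in case)
 [[ 0.9885 -0.0035  0.1514]
 [ 0.0082 -0.9971 -0.076 ]
 [ 0.1512  0.0764 -0.9855]]
```

>>> {"fn": "carry_out", "kwargs": {
  "steps": [
    [[0.8,-0.09,0],0,1],
    [[0.8,-0.09,0],0,1],
    [[0.8,-0.09,0],0,1],
    [[0.8,-0.09,0],0,1],
    [[0.8,-0.09,0],0,1],
    [[0.8,-0.09,0],0,1],
    [[0.8,-0.09,0],0,1],
    [[0.8,-0.09,0],0,1]
  ]
}}

```text
time: 5.32
tool_pos: [0.8252, 0.4318, 0.1695]
ee_rot: [3.069, -0.208, 0.393]
wrist_force: [0.2, -0.2, -0.3]
width: 0.0003
finger_force: 0.0
```

```bash
python3 st.py
```

```text
5.325 tcp [0.8252 0.4318 0.1695] F [ 0.2229 -0.1509 -0.2834] q [ 0.4532  0.9233  0.2746 -0.0859  1.7393  1.6152]
tilt 0.22036994677875796 az 0.055803094213032284 xaz 0.3933095725355593
case tcp mm [276.0692 285.3659 169.523 ]
R case cols(tool x,y,z in case)
 [[ 0.9783 -0.0032  0.2071]
 [ 0.0116 -0.9975 -0.0699]
 [ 0.2068  0.0708 -0.9758]]
```

```bash
cat > kin.py <<'E'
import numpy as np
from scipy.optimize import lsq_linear
d=np.array([[.0879,1.372,1.6836,.5495,.2045],[-.1453,1.1868,2.0892,.4249,.4117],[.6889,.2738,2.1338,.7711,.3518],[.6939,.2739,2.0813,.7904,.3492],[.7959,.2751,1.9311,.8585,.2706],[.808,.2742,1.912,.8644,.263],[.9233,.2746,1.7393,.9313,.1695]])
def rows(q):
    a,b,c=q[0],q[0]+q[1],sum(q); s,k=np.sin,np.cos
    return [[s(a),s(b),k(b),s(c),1,0],[k(a),k(b),-s(b),k(c),0,1]]
A=np.array([r for x in d for r in rows(x[:3])]); y=d[:,3:].ravel()
p,res,_,sv=np.linalg.lstsq(A,y,rcond=None)
fk=lambda q:np.array(rows(q))@p
lo=np.array([-.76,.274,.17]);hi=np.array([2.03,2.55,2.65])
def step(q,e,w):
    q0=q.copy(); T=fk(q)+e; s0=sum(q)
    for _ in range(6):
        J=np.array([(fk(q+1e-5*np.eye(3)[i])-fk(q))/1e-5 for i in range(3)])
        M=np.vstack([J.T,w*np.ones(3)]); r=np.r_[T-fk(q),w*(s0-sum(q))]
        M=np.vstack([M,1e-3*np.eye(3)]); r=np.r_[r,0,0,0]
        q=q+lsq_linear(M,r,(np.minimum(lo-q,-1e-9),np.maximum(hi-q,1e-9))).x
    return q
E
python3 - <<'E'
from kin import *
print(p.round(3),np.abs(A@p-y).max())
q=d[5,:3]
for w in (.3,.5,.7,1):
    x=q.copy()
    for i in range(8): 
        t=np.pi-sum(x); x=step(x,.0625*np.array([np.cos(t),np.sin(t)]),w)
    print(w,x,np.pi-sum(x),fk(x))
w=.7
for j2 in (.9,.6,.3,0,-.3,-.6):
  for tilt in (.25,.5,.75):
    q=np.array([j2,.274,min(np.pi-tilt-j2-.274,2.65)])
    R=[(sum(q)-sum(step(q,.0625*np.array([np.cos(a),np.sin(a)]),w)),a) for a in np.arange(-3,3.2,.2)]
    m=max(R); print(j2,tilt,np.pi-sum(q),'rate %.4f dir %.1f'%m,fk(q))
E
```

```text
[0.447 0.498 0.102 0.343 0.005 0.149] 0.0011196760701770447
0.3 [0.81886793 0.27400002 1.09699037] 0.9517343388005441 [1.09906154 0.39352101]
0.5 [0.85781879 0.27399999 1.40621922] 0.6035546483534708 [1.03113711 0.27816242]
0.7 [0.8905118  0.274      1.55677841] 0.4203024490378722 [0.98947859 0.22003325]
1 [0.91774344 0.274      1.65654044] 0.29330876680818285 [0.95887636 0.18169472]
0.9 0.25 0.25 rate 0.0351 dir 0.4 [0.93805029 0.19283068]
0.9 0.5 0.5 rate 0.0351 dir 0.4 [1.01753987 0.22411989]
0.9 0.75 0.75 rate 0.0337 dir 0.4 [1.08681723 0.27410243]
0.6 0.25 0.25 rate 0.0330 dir 0.6 [0.78909093 0.42684904]
0.6 0.5 0.5 rate 0.0348 dir 0.8 [0.86858051 0.45813825]
0.6 0.75 0.75 rate 0.0351 dir 0.8 [0.93785787 0.5081208 ]
0.3 0.25 0.25 rate 0.0285 dir 1.0 [0.57762746 0.60639483]
0.3 0.5 0.5 rate 0.0325 dir 1.0 [0.65711704 0.63768404]
0.3 0.75 0.75 rate 0.0347 dir 1.0 [0.7263944  0.68766658]
0 0.25 0.25 rate 0.0206 dir 1.2 [0.32254928 0.71542974]
0 0.5 0.5 rate 0.0274 dir 1.2 [0.40203886 0.74671895]
0 0.75 0.75 rate 0.0318 dir 1.2 [0.47131623 0.79670149]
-0.3 0.25 0.517592653589793 rate 0.0313 dir 2.2 [0.131395   0.77843918]
-0.3 0.5 0.517592653589793 rate 0.0313 dir 2.2 [0.131395   0.77843918]
-0.3 0.75 0.75 rate 0.0262 dir 1.6 [0.19540872 0.82548576]
-0.6 0.25 0.8175926535897933 rate 0.0303 dir 2.6 [-0.0602846   0.78779326]
-0.6 0.5 0.8175926535897933 rate 0.0303 dir 2.6 [-0.0602846   0.78779326]
-0.6 0.75 0.8175926535897933 rate 0.0303 dir 2.6 [-0.0602846   0.78779326]
```

```bash
python3 - <<'E'
from kin import *
for w in (1.2,1.5,1.8):
    x=d[5,:3].copy()
    for i in range(8): x=step(x,.0625*np.array([np.cos(.15),np.sin(.15)]),w)
    print(w,x,np.pi-sum(x),fk(x))
w=1.5
for j2,tilt in ((.9,.22),(.6,.3),(.3,.3),(0,.22),(0,.5),(-.3,.5),(-.5,.7)):
    q=np.array([j2,.274,min(np.pi-tilt-j2-.274,2.65)])
    print(j2,tilt,[(round(a,1),round(sum(q)-sum(step(q,.0625*np.array([np.cos(a),np.sin(a)]),w)),4)) for a in (-.2,.2,.6,1,1.4,1.8,2.2,2.6,3)])
E
```

```text
1.2 [0.94628373 0.27400001 1.67079862] 0.2505102984691163 [0.95469768 0.1532054 ]
1.5 [0.94809997 0.27400001 1.70456436] 0.2149283088684104 [0.94344574 0.14882229]
1.8 [0.94927867 0.27399995 1.72343449] 0.19487953817671322 [0.93711465 0.14640405]
0.9 0.22 [(-0.2, np.float64(0.0074)), (0.2, np.float64(0.0087)), (0.6, np.float64(0.0087)), (1, np.float64(0.0075)), (1.4, np.float64(0.0051)), (1.8, np.float64(0.0019)), (2.2, np.float64(-0.0)), (2.6, np.float64(0.0)), (3, np.float64(0.0))]
0.6 0.3 [(-0.2, np.float64(0.0054)), (0.2, np.float64(0.0074)), (0.6, np.float64(0.0083)), (1, np.float64(0.008)), (1.4, np.float64(0.0065)), (1.8, np.float64(0.004)), (2.2, np.float64(0.001)), (2.6, np.float64(0.0)), (3, np.float64(0.0))]
0.3 0.3 [(-0.2, np.float64(0.0027)), (0.2, np.float64(0.0051)), (0.6, np.float64(0.0066)), (1, np.float64(0.007)), (1.4, np.float64(0.0064)), (1.8, np.float64(0.0049)), (2.2, np.float64(0.0027)), (2.6, np.float64(0.0001)), (3, np.float64(0.0))]
0 0.22 [(-0.2, np.float64(0.0004)), (0.2, np.float64(0.0022)), (0.6, np.float64(0.0036)), (1, np.float64(0.0043)), (1.4, np.fl
[... 154 characters left out ...]
, (0.2, np.float64(0.0031)), (0.6, np.float64(0.0051)), (1, np.float64(0.0062)), (1.4, np.float64(0.0063)), (1.8, np.float64(0.0055)), (2.2, np.float64(0.004)), (2.6, np.float64(0.0019)), (3, np.float64(0.0))]
-0.3 0.5 [(-0.2, np.float64(0.0)), (0.2, np.float64(0.0009)), (0.6, np.float64(0.0026)), (1, np.float64(0.0038)), (1.4, np.float64(0.0043)), (1.8, np.float64(0.0062)), (2.2, np.float64(0.0079)), (2.6, np.float64(0.0065)), (3, np.float64(0.0041))]
-0.5 0.7 [(-0.2, np.float64(0.0)), (0.2, np.float64(0.0)), (0.6, np.float64(0.0018)), (1, np.float64(0.0033)), (1.4, np.float64(0.0041)), (1.8, np.float64(0.0043)), (2.2, np.float64(0.0081)), (2.6, np.float64(0.0073)), (3, np.float64(0.0054))]
```

Within one call the lean saturates because orientation is held to the call's start, so short calls gain more per row. I'll repeat one-row calls.

>>> {"fn": "carry_out", "kwargs": {
  "steps": [
    [[0.6,-0.07,-0.2],0,1]
  ]
}}

```text
time: 5.45
tool_pos: [0.8341, 0.4385, 0.1788]
ee_rot: [3.073, -0.249, 0.396]
wrist_force: [0.4, -0.2, -0.9]
width: 0.0005
finger_force: 0.0
```

>>> {"fn": "carry_out", "kwargs": {
  "steps": [
    [[0.6,-0.07,-0.2],0,1]
  ]
}}

```text
time: 5.58
tool_pos: [0.8427, 0.4456, 0.1976]
ee_rot: [3.077, -0.298, 0.4]
wrist_force: [-0.5, -0.4, 0.7]
width: 0.0003
finger_force: 0.0
```

>>> {"fn": "carry_out", "kwargs": {
  "steps": [
    [[0.6,-0.07,-0.2],0,1]
  ]
}}

```text
time: 5.7
tool_pos: [0.8498, 0.4517, 0.2152]
ee_rot: [3.081, -0.343, 0.403]
wrist_force: [0.3, -0.4, 0.6]
width: 0.0003
finger_force: 0.0
```

```bash
python3 st.py
```

```text
5.7 tcp [0.8498 0.4517 0.2152] F [ 0.335  -0.4485  0.5964] q [ 0.4587  0.885   0.2738 -0.0797  1.6436  1.618 ]
tilt 0.3477883876903543 az 0.22355914563477988 xaz 0.402627006671137
case tcp mm [306.3671 294.6672 215.1611]
R case cols(tool x,y,z in case)
 [[ 0.9417  0.0007  0.3366]
 [ 0.0199 -0.9984 -0.0536]
 [ 0.336   0.0572 -0.9401]]
```

```bash
python3 - <<'E'
from kin import *
from scipy.optimize import fsolve
for r,z in ((.61,.08),(.59,.075),(.64,.11),(.57,.15)):
  for t in (.6,.75,.9): print(r,z,t,fsolve(lambda q:np.r_[fk(q)-[r,z],sum(q)-np.pi+t],[0,2,.6]).round(3))
E
```

```text
0.61 0.08 0.6 [-0.092  1.932  0.702]
0.61 0.08 0.75 [-0.146  2.051  0.486]
0.61 0.08 0.9 [-0.171  2.162  0.252]
0.59 0.075 0.6 [-0.133  1.98   0.695]
0.59 0.075 0.75 [-0.189  2.099  0.482]
0.59 0.075 0.9 [-0.215  2.208  0.248]
0.64 0.11 0.6 [-0.055  1.832  0.764]
0.64 0.11 0.75 [-0.113  1.956  0.549]
0.64 0.11 0.9 [-0.146  2.069  0.318]
0.57 0.15 0.6 [-0.259  1.923  0.878]
0.57 0.15 0.75 [-0.336  2.045  0.682]
0.57 0.15 0.9 [-0.393  2.162  0.472]
```

>>> {"fn": "carry_out", "kwargs": {
  "steps": [
    [[0.6,-0.07,-0.15],0,1]
  ]
}}

```text
time: 5.82
tool_pos: [0.8581, 0.4581, 0.2293]
ee_rot: [3.085, -0.386, 0.405]
wrist_force: [0.4, 0.1, 0.6]
width: 0.0002
finger_force: 0.0
```

>>> {"fn": "carry_out", "kwargs": {
  "steps": [
    [[0.6,-0.1,-0.1],0,1]
  ]
}}

```text
time: 5.95
tool_pos: [0.8664, 0.4672, 0.2397]
ee_rot: [3.088, -0.429, 0.408]
wrist_force: [-0.2, 0.9, 0.0]
width: 0.0005
finger_force: 0.0
```

>>> {"fn": "carry_out", "kwargs": {
  "steps": [
    [[0.6,-0.1,-0.1],0,1]
  ]
}}

```text
time: 6.08
tool_pos: [0.8732, 0.4763, 0.2509]
ee_rot: [3.092, -0.47, 0.41]
wrist_force: [0.2, 0.7, -0.3]
width: 0.0005
finger_force: 0.0
```

>>> {"fn": "carry_out", "kwargs": {
  "steps": [
    [[0.6,-0.1,-0.1],0,1]
  ]
}}

```text
time: 6.2
tool_pos: [0.8792, 0.4847, 0.2656]
ee_rot: [3.096, -0.512, 0.413]
wrist_force: [1.0, 0.1, -0.2]
width: 0.0004
finger_force: 0.0
```

>>> {"fn": "carry_out", "kwargs": {
  "steps": [
    [[0.6,-0.1,-0.05],0,1]
  ]
}}

```text
time: 6.32
tool_pos: [0.8865, 0.4933, 0.28]
ee_rot: [3.1, -0.558, 0.415]
wrist_force: [0.5, 0.2, 0.3]
width: 0.0006
finger_force: 0.0
```

>>> {"fn": "carry_out", "kwargs": {
  "steps": [
    [[0.6,-0.1,0],0,1]
  ]
}}

```text
time: 6.45
tool_pos: [0.8949, 0.5021, 0.2909]
ee_rot: [3.104, -0.601, 0.417]
wrist_force: [-0.1, 0.3, -0.9]
width: 0.0003
finger_force: 0.0
```

>>> {"fn": "carry_out", "kwargs": {
  "steps": [
    [[0.6,-0.1,0],0,1]
  ]
}}

```text
time: 6.58
tool_pos: [0.902, 0.5101, 0.3024]
ee_rot: [3.109, -0.643, 0.419]
wrist_force: [0.8, 0.4, 0.1]
width: 0.0007
finger_force: 0.0
```

```bash
python3 st.py
```

```text
6.575 tcp [0.902  0.5101 0.3024] F [0.7785 0.3836 0.0661] q [ 0.4845  0.8388  0.2749 -0.0734  1.3883  1.6369]
tilt 0.643526443000078 az 0.363986430001291 xaz 0.418777562493733
case tcp mm [376.5056 329.4444 302.4105]
R case cols(tool x,y,z in case)
 [[ 0.7999  0.0176  0.5999]
 [ 0.0298 -0.9995 -0.0105]
 [ 0.5994  0.0263 -0.8   ]]
```

>>> {"fn": "carry_out", "kwargs": {
  "steps": [
    [[0.6,-0.1,0],0,1]
  ]
}}

```text
time: 6.7
tool_pos: [0.9078, 0.5178, 0.317]
ee_rot: [3.113, -0.685, 0.421]
wrist_force: [-0.1, -0.5, 0.2]
width: 0.0004
finger_force: 0.0
```

>>> {"fn": "carry_out", "kwargs": {
  "steps": [
    [[0.6,-0.1,0],0,1]
  ]
}}

```text
time: 6.82
tool_pos: [0.9125, 0.5248, 0.3341]
ee_rot: [3.118, -0.728, 0.422]
wrist_force: [-0.2, 0.6, -0.5]
width: 0.0006
finger_force: 0.0
```

```bash
python3 st.py; python3 -c "
from st import *
print(go(-170,-92,290),go(-170,-92,150))"|tail -1
```

```text
6.825 tcp [0.9125 0.5248 0.3341] F [-0.2032  0.6065 -0.5254] q [ 0.4915  0.8232  0.2749 -0.0723  1.3187  1.6409]
tilt 0.7282575147702746 az 0.38618146005873516 xaz 0.42193943931542854
case tcp mm [391.7346 339.168  334.0931]
R case cols(tool x,y,z in case)
 [[ 0.7459  0.0246  0.6656]
 [ 0.0302 -0.9995  0.0031]
 [ 0.6653  0.0178 -0.7463]]
[-0.4614  0.4164 -0.3423] [-0.5545  0.4139 -0.2378]
```

>>> {"fn": "carry_out", "kwargs": {
  "steps": [
    [[-0.04,0.036,-0.03],0,1],
    [[-0.08,0.072,-0.06],0,1],
    [[-0.12,0.108,-0.09],0,1],
    [[-0.16,0.144,-0.12],0,1],
    [[-0.2,0.18,-0.149],0,1],
    [[-0.24,0.217,-0.178],0,1],
    [[-0.28,0.253,-0.208],0,1],
    [[-0.32,0.289,-0.237],0,1],
    [[-0.36,0.325,-0.267],0,1],
    [[-0.4,0.361,-0.297],0,1]
  ]
}}

```text
time: 8.07
tool_pos: [0.5991, -0.0033, 0.298]
ee_rot: [3.113, -0.728, 0.424]
wrist_force: [0.2, -1.5, 0.1]
width: 0.0007
finger_force: 0.0
```

```bash
python3 st.py; python3 -c "
from st import *
print(go(-170,-92,230),go(-150,-95,150))"|tail -1
```

```text
8.075 tcp [ 0.5991 -0.0033  0.298 ] F [ 0.2438 -1.4502  0.0875] q [-0.3764 -0.2712  1.6933  0.5148  1.1945  0.7189]
tilt 0.7286079160835756 az 0.38205078035521095 xaz 0.42445215979133305
case tcp mm [-95.703  -34.3055 298.0454]
R case cols(tool x,y,z in case)
 [[ 0.7457  0.0242  0.6658]
 [ 0.032  -0.9995  0.0004]
 [ 0.6655  0.0211 -0.7461]]
[-0.1025  0.0544  0.0013] [-0.141   0.0562  0.0743]
```

```bash
python3 -c "
from st import *
print(go(-127,-95,187))"|tail -1
```

```text
[-0.0992  0.0576  0.062 ]
```

>>> {"fn": "carry_out", "kwargs": {
  "steps": [
    [[-0.04,0.02,0.02],0,1],
    [[-0.075,0.04,0.045],0,1],
    [[-0.099,0.058,0.062],0,1],
    [[-0.099,0.058,0.062],0,1]
  ]
}}

```text
time: 8.57
tool_pos: [0.5926, -0.0707, 0.1832]
ee_rot: [3.122, -0.723, 0.416]
wrist_force: [-0.0, 0.6, 0.1]
width: 0.0004
finger_force: 0.0
```

```bash
python3 st.py; python3 - <<'E'
from h import *
w=snap('wrist','w2'); a=snap('scene','s2')
o=np.zeros((600,640,3),np.uint8); o[:400]=w['image']; o[400:,:400]=cv2.resize(a['image'][180:280,220:420],(400,200)); cv2.imwrite('pics/w2b.png',o[:,:,::-1])
E
```

```text
8.575 tcp [ 0.5926 -0.0707  0.1832] F [-0.0008  0.5769  0.1057] q [-0.5353 -0.1846  1.8509  0.6399  1.0819  0.4327]
tilt 0.723161405804695 az 0.38637175718596367 xaz 0.41626538837521165
case tcp mm [-126.9054  -94.4454  183.2174]
R case cols(tool x,y,z in case)
 [[ 0.7494  0.0217  0.6618]
 [ 0.0261 -0.9997  0.0032]
 [ 0.6616  0.0148 -0.7497]]
```

View pics/w2b.png

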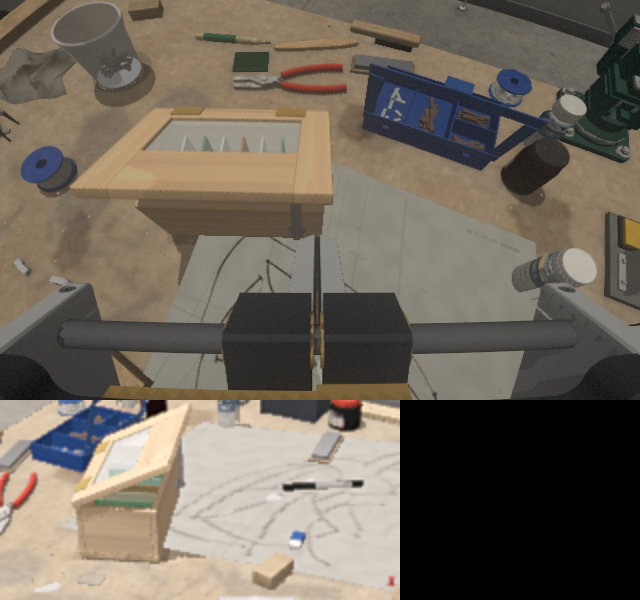

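The wrist view shows the stay as a grey bar at (297,205–237), just left of the closed fingers at (293–345,235+). I'll check its position in depth, and the lid's edge too.

```bash
python3 - <<'E' 
from h import *
from st import W,C
w=load('w2')
f=lambda u,v:(W.T@(pt(w,u,v)-C)*1000).round(1)
for u,v in [(293,210),(297,210),(301,210),(297,220),(297,232),(320,250),(330,240),(310,240),(300,250),(340,250),(305,196),(200,192),(120,190),(325,196),(318,220),(250,215),(302,245),(338,245)]: print((u,v),f(u,v))
E
```

```text
8.675 tcp [ 0.5943 -0.07    0.1875] F [0.2755 0.2289 0.536 ] q [-0.533  -0.187   1.8464  0.6408  1.0822  0.433 ]
tilt 0.7279245646134856 az 0.3833912565861364 xaz 0.42258262461144835
case tcp mm [-125.0425  -94.442   187.4908]
R case cols(tool x,y,z in case)
 [[ 0.7462  0.0237  0.6653]
 [ 0.0307 -0.9995  0.0013]
 [ 0.665   0.0195 -0.7466]]
(293, 210) [-71.5 -73.2 117.7]
(297, 210) [-71.2 -76.8 117.3]
(301, 210) [-59.3 -79.2  90. ]
(297, 220) [-71.6 -75.8  92.8]
(297, 232) [-71.8 -74.2  57.2]
(320, 250) [-134.4  -97.1  206. ]
(330, 240) [-125.  -103.3  195.9]
(310, 240) [-125.3  -91.   195.9]
(300, 250) [-134.8  -85.6  206.4]
(340, 250) [ -75.  -127.     0.6]
(305, 196) [-80.8 -85.6 166.6]
(200, 192) [-80.3  -4.7 167.8]
(120, 190) [-80.2  59.3 167.9]
(325, 196) [ -80.7 -101.   167.4]
(318, 220) [-60.5 -97.2  66.5]
(250, 215) [-60.2 -23.7  74.9]
(302, 245) [-130.3  -86.4  201.4]
(338, 245) [ -68.1 -124.6   -0.4]
```

All agrees with the model: stay front at x=-71.5, right side at y about -76, lid edge at (-80,167). I'll slide in along the finger axis, right of the stay and under the lid.

>>> {"fn": "carry_out", "kwargs": {
  "steps": [
    [[0,0,0.03],0,1],
    [[0,0,0.06],0,1],
    [[0,0,0.08],0,1],
    [[0,0,0.1],0,1],
    [[0,0,0.1],0,1]
  ]
}}

```text
time: 9.3
tool_pos: [0.656, -0.0435, 0.112]
ee_rot: [3.117, -0.727, 0.425]
wrist_force: [-0.2, 0.6, 0.1]
width: 0.0005
finger_force: 0.0
```

```bash
python3 st.py
```

```text
9.3 tcp [ 0.656  -0.0435  0.112 ] F [-0.2083  0.627   0.1286] q [-0.4139 -0.0007  1.8353  0.6715  0.8745  0.4146]
tilt 0.7269904119083501 az 0.3873116164197569 xaz 0.42472080373542553
case tcp mm [-57.9356 -92.819  112.0371]
R case cols(tool x,y,z in case)
 [[ 0.7467  0.0267  0.6646]
 [ 0.0323 -0.9995  0.0039]
 [ 0.6644  0.0186 -0.7472]]
```

>>> {"fn": "carry_out", "kwargs": {
  "steps": [
    [[0.002,0,0],0,1],
    [[0.004,0,0],0,1],
    [[0.004,0,0],0,1]
  ]
}}

```text
time: 9.68
tool_pos: [0.6577, -0.0438, 0.1142]
ee_rot: [3.117, -0.726, 0.422]
wrist_force: [-3.3, -0.1, -0.1]
width: 0.0002
finger_force: 1.2
```

>>> {"fn": "carry_out", "kwargs": {
  "steps": [
    [[0.001,0,0],0,1],
    [[0.002,0,0],0,1],
    [[0.002,0,0],0,1]
  ]
}}

```text
time: 10.05
tool_pos: [0.6594, -0.0435, 0.115]
ee_rot: [3.117, -0.726, 0.422]
wrist_force: [-3.7, -0.9, -0.2]
width: 0.0003
finger_force: 1.3
```

The finger now carries the lid edge (about 3.7 N). Next I push the stay over toward +y.

>>> {"fn": "carry_out", "kwargs": {
  "steps": [
    [[0,-0.008,0],0,1],
    [[0,-0.016,0],0,1],
    [[0,-0.022,0],0,1],
    [[0,-0.028,0],0,1],
    [[0,-0.028,0],0,1]
  ]
}}

```text
time: 10.68
tool_pos: [0.6477, -0.0164, 0.1142]
ee_rot: [3.119, -0.725, 0.422]
wrist_force: [-3.0, 0.9, -1.3]
width: 0.0005
finger_force: 1.0
```

```bash
python3 st.py; python3 - <<'E' 
from h import *
w=snap('wrist','w3'); t=snap('top','t3')
o=np.zeros((600,640,3),np.uint8); o[:400]=w['image']; o[400:,:300]=cv2.resize(t['image'][120:220,250:400],(300,200)); cv2.imwrite('pics/w3b.png',o[:,:,::-1])
E
```

```text
10.675 tcp [ 0.6477 -0.0164  0.1142] F [-3.0478  0.9182 -1.2777] q [-0.3646 -0.0366  1.8652  0.6473  0.8512  0.4718]
tilt 0.7255628326854134 az 0.38791802071475623 xaz 0.42231317906569243
case tcp mm [-55.5066 -64.5936 114.1884]
R case cols(tool x,y,z in case)
 [[ 0.7477  0.0257  0.6635]
 [ 0.0305 -0.9995  0.0043]
 [ 0.6633  0.0171 -0.7481]]
```

View pics/w3b.png

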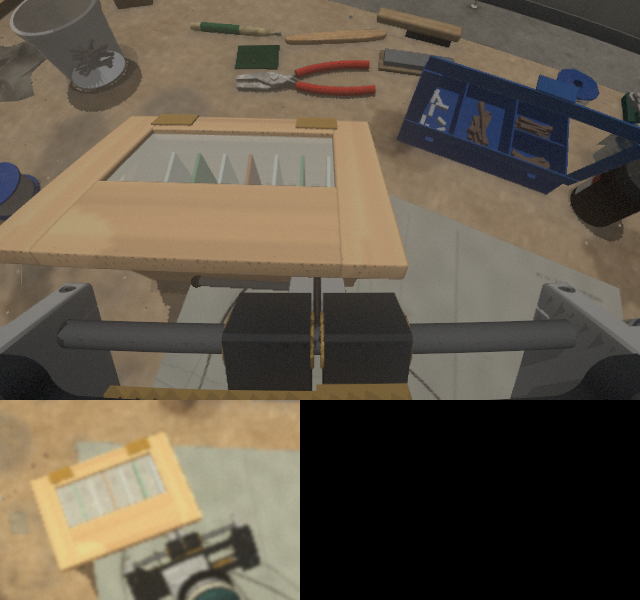

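The stay has tipped over: its ball shows at about (197,282) and the bar runs right from it, while the lid rests on the finger at about (318,275). I'll check the stay and lid angles by depth.

```bash
python3 - <<'E' 
from h import *
from st import W,C
w=load('w3')
f=lambda u,v:(W.T@(pt(w,u,v,0)-C)*1000).round(1)
for u,v in [(196,282),(197,285),(215,282),(240,283),(265,284),(285,283),(100,272),(200,274),(380,272),(280,272),(390,264),(100,262),(100,130)]: print((u,v),f(u,v))
E
```

```text
10.775 tcp [ 0.6477 -0.0165  0.114 ] F [-1.9768 -0.1567 -1.8656] q [-0.365  -0.0361  1.8649  0.6476  0.8517  0.4716]
tilt 0.7252853903941904 az 0.38859950553746797 xaz 0.4218601560554758
case tcp mm [-55.5495 -64.69   114.0263]
R case cols(tool x,y,z in case)
 [[ 0.7479  0.0257  0.6633]
 [ 0.0302 -0.9995  0.0047]
 [ 0.6631  0.0165 -0.7483]]
(196, 282) [-70.   32.2  55.2]
(197, 285) [-72.2  31.4  53.9]
(215, 282) [-69.   17.2  53. ]
(240, 283) [-68.9  -3.4  52.1]
(265, 284) [-68.7 -23.9  50.4]
(285, 283) [-66.8 -40.2  47.2]
(100, 272) [-55.2 156.4  -0.6]
(200, 274) [-60.2  36.2  38.8]
(380, 272) [-81.4 -94.3 167. ]
(280, 272) [-82.  -48.2 164. ]
(390, 264) [-78.1 -98.6 169.3]
(100, 262) [-81.   38.1 165.1]
(100, 130) [125.4 217.7   0. ]
```

The stay is folded (ball z about 50 mm) and the lid rests at about 0.43 rad on the finger. I'll hold briefly, then lower along the finger normal.

>>> {"fn": "carry_out", "kwargs": {
  "steps": [
    [[0,0,0],0,1],
    [[0,0,0],0,1],
    [[-0.005,0,0.001],0,1],
    [[-0.01,0,0.002],0,1],
    [[-0.015,0,0.002],0,1],
    [[-0.02,0,0.003],0,1],
    [[-0.025,0,0.004],0,1],
    [[-0.03,0,0.005],0,1],
    [[-0.033,0,0.005],0,1],
    [[-0.033,0,0.005],0,1]
  ]
}}

```text
time: 12.02
tool_pos: [0.6284, -0.0264, 0.0883]
ee_rot: [3.118, -0.725, 0.421]
wrist_force: [-1.4, -0.9, -0.9]
width: 0.0007
finger_force: 1.2
```

```bash
python3 st.py;python3 - <<'E' 
from h import *
from st import W,C
w=snap('wrist','w4'); c=w['image'][100:400]
cv2.imwrite('pics/w4b.png',c[:,:,::-1])
E
```

```text
12.025 tcp [ 0.6284 -0.0264  0.0883] F [-1.4476 -0.8733 -0.854 ] q [-0.4017 -0.0433  1.9289  0.6925  0.8275  0.3882]
tilt 0.7252285507883779 az 0.3858442432030169 xaz 0.421276442949302
case tcp mm [-77.1546 -66.6833  88.2896]
R case cols(tool x,y,z in case)
 [[ 0.748   0.0242  0.6633]
 [ 0.0298 -0.9996  0.0029]
 [ 0.6631  0.0176 -0.7483]]
12.025 tcp [ 0.6284 -0.0264  0.0883] F [-1.4476 -0.8733 -0.854 ] q [-0.4017 -0.0433  1.9289  0.6925  0.8275  0.3882]
tilt 0.7252285507883779 az 0.3858442432030169 xaz 0.421276442949302
case tcp mm [-77.1546 -66.6833  88.2896]
R case cols(tool x,y,z in case)
 [[ 0.748   0.0242  0.6633]
 [ 0.0298 -0.9996  0.0029]
 [ 0.6631  0.0176 -0.7483]]
```

View pics/w4b.png

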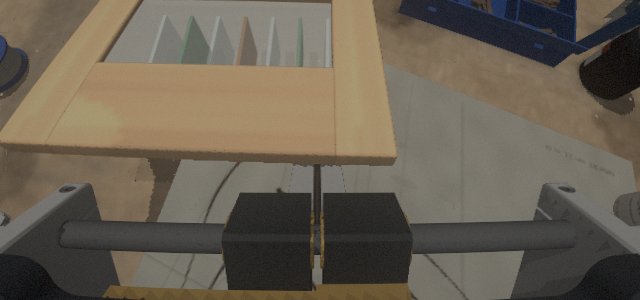

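The lid is still riding on the finger, with about 22 mm of normal travel left. I'll lower more slowly.

>>> {"fn": "carry_out", "kwargs": {
  "steps": [
    [[-0.003,0,0.001],0,1],
    [[-0.006,0,0.001],0,1],
    [[-0.009,0,0.002],0,1],
    [[-0.012,0,0.002],0,1],
    [[-0.014,0,0.002],0,1],
    [[-0.016,0,0.003],0,1],
    [[-0.018,0,0.003],0,1],
    [[-0.019,0,0.003],0,1],
    [[-0.02,0,0.003],0,1],
    [[-0.02,0,0.003],0,1]
  ]
}}

```text
time: 13.32
tool_pos: [0.6169, -0.0317, 0.0731]
ee_rot: [3.118, -0.725, 0.422]
wrist_force: [-0.6, -0.8, -2.6]
width: -0.0001
finger_force: 0.9
```

```bash
python3 st.py
```

```text
13.325 tcp [ 0.6169 -0.0317  0.0731] F [-0.6228 -0.8006 -2.6384] q [-0.4245 -0.0453  1.9655  0.7218  0.8147  0.3344]
tilt 0.7257834475191405 az 0.385522455645041 xaz 0.4217588799324715
case tcp mm [-89.8053 -67.3408  73.1463]
R case cols(tool x,y,z in case)
 [[ 0.7476  0.0243  0.6637]
 [ 0.0301 -0.9995  0.0027]
 [ 0.6635  0.018  -0.748 ]]
```

Still carrying about 2.6 N. I'll continue in 1 mm steps until the force drops off.

>>> {"fn": "carry_out", "kwargs": {
  "steps": [
    [[-0.001,0,0],0,1],
    [[-0.002,0,0],0,1],
    [[-0.003,0,0],0,1],
    [[-0.004,0,0],0,1],
    [[-0.005,0,0],0,1],
    [[-0.006,0,0],0,1],
    [[-0.006,0,0],0,1]
  ]
}}

```text
time: 14.2
tool_pos: [0.6128, -0.0336, 0.0691]
ee_rot: [3.118, -0.725, 0.422]
wrist_force: [-0.4, 0.1, -2.0]
width: 0.0005
finger_force: 1.0
```

```bash
python3 st.py; python3 - <<'E' 
from h import *
from st import W,C
w=snap('wrist','w5'); cv2.imwrite('pics/w5b.png',w['image'][:,:,::-1])
f=lambda u,v:(W.T@(pt(w,u,v,0)-C)*1000).round(1)
for u,v in [(60,255),(100,250),(360,255),(200,250),(200,180),(360,200),(250,255)]: print((u,v),f(u,v))
E
```

```text
14.2 tcp [ 0.6128 -0.0336  0.0691] F [-0.3892  0.0918 -1.9607] q [-0.4327 -0.0475  1.9769  0.7301  0.8131  0.3183]
tilt 0.7256766586060328 az 0.3855779812375652 xaz 0.4216285959411011
case tcp mm [-94.3567 -67.5066  69.0893]
R case cols(tool x,y,z in case)
 [[ 0.7477  0.0243  0.6636]
 [ 0.03   -0.9995  0.0027]
 [ 0.6634  0.0179 -0.7481]]
14.2 tcp [ 0.6128 -0.0336  0.0691] F [-0.3892  0.0918 -1.9607] q [-0.4327 -0.0475  1.9769  0.7301  0.8131  0.3183]
tilt 0.7256766586060328 az 0.3855779812375652 xaz 0.4216285959411011
case tcp mm [-94.3567 -67.5066  69.0893]
R case cols(tool x,y,z in case)
 [[ 0.7477  0.0243  0.6636]
 [ 0.03   -0.9995  0.0027]
 [ 0.6634  0.0179 -0.7481]]
(60, 255) [-88.7 163.9  -0.6]
(100, 250) [-82.3 127.3  -0.9]
(360, 255) [ -78.7 -107.9   -0.6]
(200, 250) [-78.9  34.7   0.1]
(200, 180) [-63.8   3.1 101.7]
(360, 200) [-74.5 -92.4 102.7]
(250, 255) [-81.8 -10.5  -0.1]
```

View pics/w5b.png

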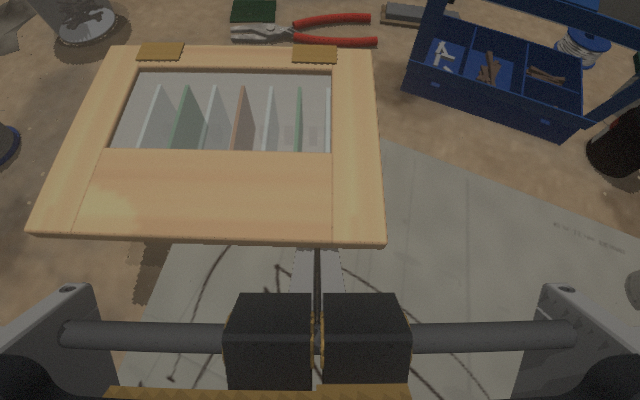

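The lid looks almost shut (its top is at z about 102 mm), but the finger still feels 2 N. I'll lower further.

>>> {"fn": "carry_out", "kwargs": {
  "steps": [
    [[-0.001,0,0],0,1],
    [[-0.002,0,0],0,1],
    [[-0.003,0,0],0,1],
    [[-0.004,0,0],0,1],
    [[-0.005,0,0],0,1],
    [[-0.005,0,0],0,1]
  ]
}}

```text
time: 15.0
tool_pos: [0.6094, -0.0351, 0.0659]
ee_rot: [3.118, -0.726, 0.422]
wrist_force: [0.0, 0.6, 0.0]
width: 0.0004
finger_force: 0.0
```

```bash
python3 st.py|head -3; python3 - <<'E' 
from h import *
from st import W,C
w=snap('wrist','w6')
f=lambda u,v:(W.T@(pt(w,u,v,2)-C)*1000).round(1)
for u,v in [(60,220),(120,220),(200,220),(340,220),(100,60),(360,70)]: print((u,v),f(u,v))
E
```

```text
15.0 tcp [ 0.6094 -0.0351  0.0659] F [0.0258 0.6432 0.0015] q [-0.4396 -0.0493  1.9862  0.7372  0.8118  0.3046]
tilt 0.725941714141903 az 0.3855286083228458 xaz 0.4216540781015614
case tcp mm [-98.0011 -67.6697  65.9169]
15.0 tcp [ 0.6094 -0.0351  0.0659] F [0.0258 0.6432 0.0015] q [-0.4396 -0.0493  1.9862  0.7372  0.8118  0.3046]
tilt 0.725941714141903 az 0.3855286083228458 xaz 0.4216540781015614
case tcp mm [-98.0011 -67.6697  65.9169]
R case cols(tool x,y,z in case)
 [[ 0.7475  0.0242  0.6638]
 [ 0.03   -0.9995  0.0027]
 [ 0.6636  0.0179 -0.7479]]
(60, 220) [-97.3  77.8 101.6]
(120, 220) [-95.9  42.3 101.3]
(200, 220) [-94.4  -3.2 101.5]
(340, 220) [-91.8 -80.7 101.3]
(100, 60) [ 33.3 100.6 101. ]
(360, 70) [ 26.3 -96.6 101.5]
```

The force is zero and the lid top is level at 101.5 mm, so it's shut. Withdrawing.

>>> {"fn": "carry_out", "kwargs": {
  "steps": [
    [[-0.01,0,0],0,1],
    [[-0.02,0,0],0,1],
    [[-0.025,0,-0.03],0,1],
    [[-0.03,0,-0.07],0,1],
    [[-0.03,0,-0.11],0,1],
    [[-0.03,0,-0.11],0,1],
    [[-0.03,0,-0.11],0,1]
  ]
}}

```text
time: 15.92
tool_pos: [0.5209, -0.0716, 0.1271]
ee_rot: [3.119, -0.725, 0.42]
wrist_force: [0.8, 0.4, 0.5]
width: 0.0004
finger_force: 0.0
```

```bash
python3 st.py|head -3; python3 - <<'E' 
from h import *
from st import W,C
w=snap('wrist','w7'); cv2.imwrite('pics/w7b.png',w['image'][:,:,::-1])
E
```

```text
15.925 tcp [ 0.5209 -0.0716  0.1271] F [0.8077 0.3635 0.5173] q [-0.6454 -0.2995  2.0577  0.7029  1.077   0.2669]
tilt 0.7251752420732697 az 0.3863069019615226 xaz 0.4204060520920818
case tcp mm [-193.7296  -68.581   127.1176]
15.925 tcp [ 0.5209 -0.0716  0.1271] F [0.8077 0.3635 0.5173] q [-0.6454 -0.2995  2.0577  0.7029  1.077   0.2669]
tilt 0.7251752420732697 az 0.3863069019615226 xaz 0.4204060520920818
case tcp mm [-193.7296  -68.581   127.1176]
R case cols(tool x,y,z in case)
 [[ 0.748   0.0239  0.6633]
 [ 0.0291 -0.9996  0.0032]
 [ 0.6631  0.0169 -0.7484]]
```

View pics/w7b.png

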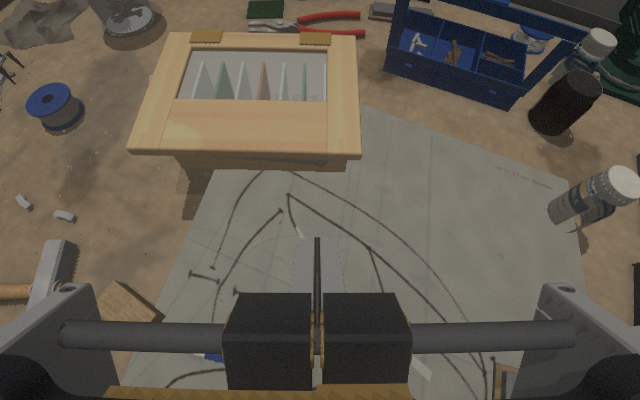

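The lid is shut (front edge at about (245,150)), the hand is clear and the bystanders are untouched. Handing in.

```bash
python3 -c "
from bench import robot
print(robot.close_job())"
```

```text
the job is handed in; nothing more can be done
None
```

I pushed the stay over and it folded down. The lid came down on the finger until it was fully shut without slamming, the hand is clear, and the job is handed in at about 16 s of the 43 s; handing in returned no verdict.

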